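# Bolt the jamb and hold the hinge leaf in line for its pin

## Task

Get the hinge ready for its pin: first slide the barrel bolt on the fixture fully home into the keeper on the jamb block, so that the jamb is locked. Then pick up the loose wooden stile, bring its hinge knuckle upright between the two knuckles of the jamb so that all the holes line up for the pin, and finish while still holding it there: the gripper carries it, and it neither rests on nor presses against the fixture. Leave the bolt home and do not disturb the pin, tape roll, screwdriver or spanner lying about.

Things in the scene. Friction and masses are not known exactly. Their poses are not given: they have to be found in the camera images.
- fixture: Fixture fixed to the bench, never moves: aluminium base 12 mm thick with a wooden jamb block and a grey bolt pedestal. Origin on the bench under the hinge axis; z up, y runs from hinge to jamb to pedestal. In its frame, mm: base x -18 to 59, y 12 to 184; jamb x 2.5 to 46.5, y 16 to 66, z 12 to 112; pedestal with guides x 4 to 45, y 95 to 175, up to z 83.
- jamb_axis (a point): Point on the axis of the jamb's hinge holes, mid-gap between its two steel knuckles, 60 mm above the bench; axes as the fixture's. The knuckles (26 mm outside, hole 14 mm) span 16 to 42 mm above and below it, so the gap is 32 mm high. They sit on a 5 mm steel leaf on the jamb's -x face.
- keeper (a point): Centre of the brass square keeper (24 x 12 x 24 mm) on the jamb's +y face, 72 mm above the bench, which takes the bolt; axes as the fixture's. An orange tool case, about 0.14 m high, fills the bench beyond world x 0.47 between world y 0.08 and -0.32: carry things over it higher, or round it in front.
- bolt_knob (a point): Centre of the bolt's black upright knob, a cylinder of 16 mm diameter and 32 mm height (it spans 18 mm below to 14 mm above this point), 106 mm above the bench. It moves with the bolt. Axes as the fixture's.
- bolt (a joint): Travel of the barrel bolt in m: 0 withdrawn, 0.040 fully home against its stop. It grows as the knob moves along the fixture's -y direction (towards the jamb). Friction about 2.5 N; it stays where it is left.
- stile: Loose wooden stile standing upright, 44 (x) x 55 (y) x 135 (z) mm, about 0.32 to 0.48 kg; origin at the centre of its underside, z up. A 5 mm steel hinge leaf on its -x face (4 to 80 mm up) carries one knuckle past its +y face; above 80 mm it is bare wood to grip. With holes in line and leaves flat its axes are parallel to the fixture's, its underside 18 mm above the bench.
- leaf_axis (a point): Centre of the stile's steel knuckle (26 mm outside, 26 mm high, hole 14 mm), on the hole's axis: x -24.5, y +43.5, z 42 mm in the stile's frame; axes as the stile's. Between the jamb's knuckles it has 3 mm of play above and below.
- hinge_pin: Loose brass hinge pin, 10 mm thick, 105 mm long with a 28 mm bent end, lying on the bench; bystander. Origin on the bench under the free end of its shaft, its x axis along the shaft.
- tape_roll: Roll of black insulating tape, 59 mm diameter, 19 mm high, loose; bystander. Origin at the centre of its underside.
- red_driver: Red screwdriver, 199 mm long (along its y), 24 mm high, loose; bystander. Origin at the centre of its underside.
- spanner: Steel spanner, 153 mm long (along its x), 6 mm thick, loose; bystander. Origin at the centre of its underside.

How it is judged:
On the way, in this order (a step that is already met when the one before it is completed fails the run):
1. the bolt is slid fully home in the keeper while the stile still stands on the bench (value of joint bolt above 0.036 m and height (world z) of stile below 0.005 m), for 0.2 s.
2. the stile is lifted off the bench in the gripper (height (world z) of stile above 0.01 m and contact force between the fingers and stile above 1 N), for 0.2 s.
At the end, for the whole second after the job is handed in: Bolt home (36 of 40 mm or more); stile gripped and still, its hole axis within 4 mm of the jamb's (10 mm pin, 14 mm holes), within 4 mm of mid-gap in height, within 0.08 rad of upright; less than 2.5 N between stile and fixture, so the gripper carries it (value of joint bolt above 0.036 m and horizontal distance between leaf_axis and jamb_axis below 0.004 m and z of leaf_axis in the frame of jamb_axis between -0.004 and 0.004 m and angle between the z axis of leaf_axis and the z axis of jamb_axis, either way round below 0.08 rad and contact force between the fingers and stile above 1 N and contact force between stile and fixture below 2.5 N and linear speed of stile below 0.02 m/s); the arm keeps its last pose, push and grip.
It fails at once if the hinge pin is disturbed (moved over 30 mm) (distance of hinge_pin from where it was at the start of the episode above 0.03 m).
It fails at once if the tape roll is disturbed (moved over 30 mm) (distance of tape_roll from where it was at the start of the episode above 0.03 m).
It fails at once if the screwdriver is disturbed (moved over 30 mm) (distance of red_driver from where it was at the start of the episode above 0.03 m).
It fails at once if the spanner is disturbed (moved over 30 mm) (distance of spanner from where it was at the start of the episode above 0.03 m).
It also fails if it takes over 64 s, if anything falls off the work surface, if the arm or the gripper's body presses on something with over 40 N, if the wrist force passes 120 N, or if a joint passes its speed limit or range.

## Robot

A 6-joint arm with a two-finger parallel gripper is mounted at the origin on a cart in front of the work surface, level with it; the furniture and walls round the work are solid. World frame = base frame: x ahead of the robot, y to its left, z up, the work surface at z = 0. Lengths are in m, angles in rad, forces in N, time in s.
With the tool pointing down it reaches from about 0.375 to 0.975 m from the base axis. Payload 3.8 kg.
Tool frame: the origin (TCP) lies between the finger pads; the fingertips stand 14 mm ahead of it and the grasp point (between the pads) lies 5 mm behind it; x points along the fingers, y is the direction in which the jaws open and shut, and the axes are right-handed (so a half turn about x gives the same grasp; the last joint's range is limited). The gripper opens to 88 mm and grips with 3 to 60 N. Pads are 18 mm wide; open, the fingers measure 123 mm over their backs; the gripper's body (75 mm by 187 mm) begins 45 mm behind the grasp point.
Start: joints at [1.283, 0.264, 1.604, -0, 1.274, -0.037], TCP at [0.168, 0.654, 0.253] pointing down, gripper open.
Joint ranges: [-2.63, 2.63], [-0.94, 2.18], [0.31, 2.57], [-1.31, 4.45], [0, 2.66], [-2.55, 2.55]. Speed limits (rad/s): [2.57, 2.57, 3.14, 3.14, 3.14, 3.14].

## Interface

Orientations are given as a rotation vector (axis times angle).
In Python, from bench import robot gives the robot as it stands. The module is installed in compiled form; this text tells all that it offers.
- The arm moves only by the shell command python3 -m jog 'ROWS' [OPENING] [FORCE]. ROWS is JSON, a list of rows, each a list of 2 entries, a list of its own where there are three numbers: the shift along the tool's x, y, z in mm, then the turn about the tool's x in rad. A call has 1 to 8 rows; each row shifts and turns the commanded pose from where the row before left it, along the tool's axes as they then stand; what a row does not reach is not made up. A row lasts 1/12 s, in which the tool goes at most 41.7 mm and 7.16 degrees, less where a joint would pass 70% of its speed; a pose out of reach is approached as far as the arm can. A call is refused whole if a number of a shift passes 41.7 or a number of a turn 0.125, either way. A call with a gripper value outside its range is refused whole. OPENING is the finger opening in mm, from 0 to 88.1, set as the call begins (- or left out, the last holds). The fingers move at their own pace and stop on an object; FORCE is the grip in N (left out, the last holds). Time passes only in rows, so rows that do not move let the fingers close. It gives the time, the measured TCP pose, the force and the opening at its end, in the units of the state.
- robot.observe(): the state, without advancing time (a new reading comes with each control period).
- robot.capture(name): name is "scene" or "top" or "wrist"; returns a dict with "frame" (384x512x3 uint8, red, green, blue), "vfov" (degrees; the focal length in pixels is half the picture's height over the tangent of half this angle, whatever the lens; pixels are square), "cx", "cy" (the principal point, pixels), "dist" ([k1, k2, p1, p2, k3] as OpenCV has them; the pictures are not rectified), "cam_to_world" (4x4, takes a point from camera to world coordinates). Camera axes: x right, y down, z forward; pixel columns grow to the right and rows downward; lengths in m; the calibration is good to about 2 mm. A picture is of the moment at which its call begins. There is no depth.
- robot.job_done(): hands the job in, once; it reports no verdict.
Trained networks look in a picture, given as the dict that the camera call returned (one of the last four; its "shot" number tells which), for a name from the list of things; names that differ only in an ending like _2 or _b are one class to them, and where a whole thing is asked for, a point or a joint stands for the part that bears it (a point fixed in the world has none). Each returns a list of dicts, best first, with "confidence" (0 to 1); they miss things now and then, are a little off and sometimes report something else, mostly with a low value. They report only what shows in the picture. A call takes as long as a camera call.
- robot.find_in(query, picture): "point" ([x, y, z] in m, in the coordinates of the camera as it stood for that picture, good to about 4 mm: the middle of the surface that is visible of it).
- robot.landmark_of(query, picture): "point" ([x, y, z] in m, in the coordinates of the camera as it stood for that picture, good to about 4 mm: a listed point, or the origin of a listed thing).
The state is a dict: "t": time; "joint_pos": joint angles; "joint_vel": joint speeds; "joint_torque": joint torques, N m; "tool_pos": TCP position; "orientation": TCP orientation; "force": force on the tool from outside, world axes, zero at the start; "moment": the same for the moment, N m; "grip_width": opening from 0.0 (shut) to 1.0 (fully open).
Only numpy, scipy, OpenCV 4.12 (cv2) and the standard library are available. Lean on these libraries where they do the work, as an engineer would, in place of code of your own. Each camera call takes 0.05 s, during which the arm holds its last target.

## Working session

There is one attempt and no reset: what is moved stays moved. The work goes in short steps, Python scripts to look and compute and a shell command to move; the robot and the scene stay as the last step left them, time stands still between calls to the robot, and variables do not carry over. Pictures are saved under pics/ and viewed, and the job is handed in when it is done.

```bash
mkdir -p pics; cat > h.py <<'E'
import numpy as np, cv2
from bench import robot
from scipy.spatial.transform import Rotation as R
def cap(n,f=None):
    p=robot.capture(n)
    if f: cv2.imwrite('pics/'+f,p['frame'][:,:,::-1])
    return p
def w(p,pt):
    T=np.array(p['cam_to_world']); return T[:3,:3]@np.array(pt)+T[:3,3]
def K(p):
    f=192/np.tan(np.radians(p['vfov'])/2); return np.array([[f,0,p['cx']],[0,f,p['cy']],[0,0,1]])
def proj(p,X):
    T=np.linalg.inv(np.array(p['cam_to_world'])); 
    return cv2.projectPoints(np.array(X,float).reshape(-1,3),cv2.Rodrigues(T[:3,:3])[0],T[:3,3],K(p),np.array(p['dist'],float))[0].reshape(-1,2)
def ray(p,uv):
    T=np.array(p['cam_to_world'])
    n=cv2.undistortPoints(np.array(uv,float).reshape(-1,1,2),K(p),np.array(p['dist'],float)).reshape(-1,2)
    d=np.c_[n,np.ones(len(n))]@T[:3,:3].T
    return T[:3,3],d
def onz(p,uv,z):
    o,d=ray(p,uv); s=(z-o[2])/d[:,2]; return o+s[:,None]*d
E
python3 - <<'E'
from h import *
for n in ['scene','top']:
    p=cap(n,n+'0.png')
    for q in ['fixture','jamb_axis','keeper','bolt_knob','stile','leaf_axis','hinge_pin','tape_roll','red_driver','spanner']:
        for r in robot.landmark_of(q,p)[:2]: print(n,q,round(r['confidence'],2),w(p,r['point']).round(4),proj(p,w(p,r['point'])).round(0))
s=robot.observe();print(s)
E
```

```text
scene fixture 0.66 [0.4925 0.2363 0.0028] [[212. 218.]]
scene jamb_axis 0.69 [0.4921 0.2346 0.0586] [[211. 203.]]
scene bolt_knob 0.4 [0.4914 0.3871 0.1067] [[177. 206.]]
scene stile 0.79 [ 0.4405 -0.2163 -0.0025] [[297. 180.]]
scene hinge_pin 0.56 [ 0.4197 -0.3752  0.0048] [[322. 168.]]
scene tape_roll 0.6 [0.5821 0.542  0.0024] [[122. 248.]]
scene red_driver 0.87 [0.3735 0.5729 0.0017] [[161. 277.]]
scene spanner 0.55 [0.4122 0.0254 0.0036] [[268. 202.]]
top fixture 0.64 [ 0.4902  0.2391 -0.0006] [[212. 188.]]
top fixture 0.57 [0.4941 0.2349 0.06  ] [[211. 185.]]
top jamb_axis 0.65 [0.4974 0.23   0.0618] [[213. 184.]]
top keeper 0.88 [0.5044 0.3103 0.0702] [[189. 182.]]
top bolt_knob 0.54 [0.488  0.3846 0.1049] [[165. 187.]]
top bolt_knob 0.44 [ 0.4118  0.0233 -0.0015] [[271. 209.]]
top stile 0.79 [ 0.4392 -0.2136  0.0036] [[337. 201.]]
top leaf_axis 0.84 [ 0.3951 -0.2319  0.0411] [[344. 213.]]
top hinge_pin 0.4 [ 0.4153 -0.3748 -0.0008] [[381. 207.]]
top tape_roll 0.58 [ 0.5832  0.5411 -0.0029] [[129. 163.]]
top red_driver 0.65 [0.4913 0.3874 0.1044] [[165. 186.]]
top red_driver 0.61 [ 0.4896  0.239  -0.0027] [[212. 188.]]
top spanner 0.58 [ 4.084e-01  2.410e-02 -1.000e-04] [[271. 210.]]
{'t': 1.1, 'joint_pos': array([ 1.28308018e+00,  2.63865688e-01,  1.60400235e+00,  2.20535644e-05,
        1.27372466e+00, -3.69464747e-02]), 'joint_vel': array([ 1.10270710e-03, -5.59986842e-04,  8.41614127e-05,  1.45640529e-03,
       -1.26532462e-03, -7.04126386e-04]), 'joint_torque': array([ 4.23987085e-04, -5.02055383e+01, -3.57269776e+01,  7.27461884e-02,
        1.84857496e-02, -1.95949735e-05]), 'tool_pos': array([0.16752254, 0.65386718, 0.25272759]), 'orientation': array([ 0.19686911,  1.56183699, -0.19686383]), 'force': array([-0.24283408, -0.37083936, -0.10357508]), 'moment': array([-0.01949729, -0.01308509, -0.02733534]), 'grip_width': 0.9992180899367007}
```

View pictures.

View pics/scene0.png

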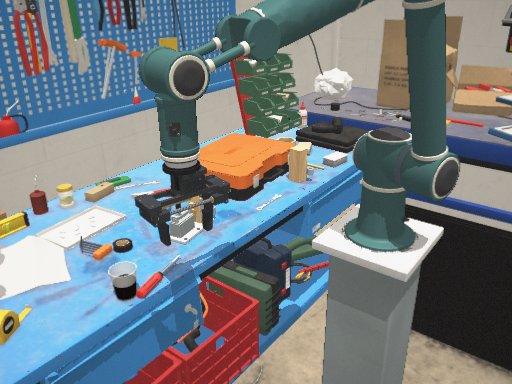

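View pics/top0.png

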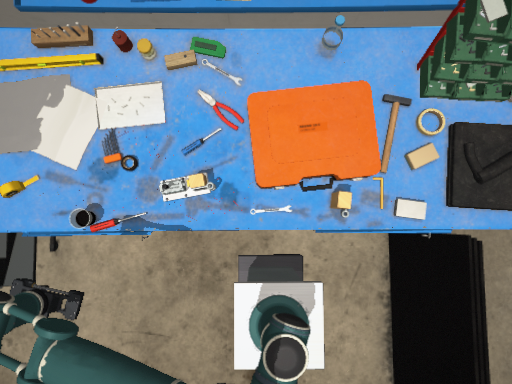

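```bash
python3 - <<'E'
from h import *
print(robot.observe()['t'])
i=cv2.imread('pics/top0.png'); a=cv2.resize(i[140:250,110:240],None,fx=5,fy=5,interpolation=cv2.INTER_CUBIC); cv2.imwrite('pics/tf.png',a)
a=cv2.resize(i[160:240,310:410],None,fx=6,fy=6,interpolation=cv2.INTER_CUBIC); cv2.imwrite('pics/ts.png',a)
s=robot.observe(); print(R.from_rotvec(s['orientation']).as_matrix().round(3))
E
```

```text
1.1
[[-0.     0.248  0.969]
 [ 0.     0.969 -0.248]
 [-1.     0.    -0.   ]]
```

View pics/tf.png

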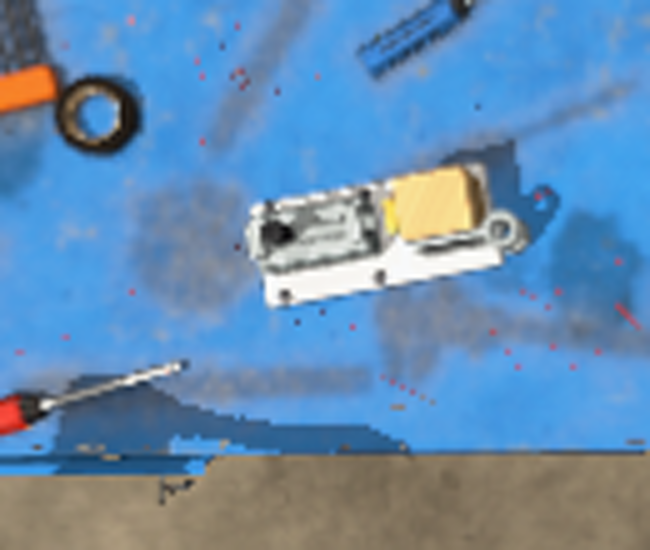

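View pics/ts.png

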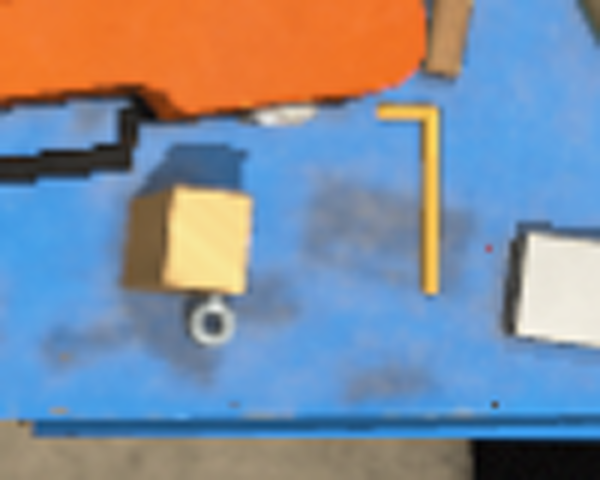

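```bash
cat >> h.py <<'E'
def plan(tgt,yaw_deg):
    """tool-frame shift mm (before turn) and turn about tool x to get TCP to tgt with tool y yaw"""
    s=robot.observe(); M=R.from_rotvec(s['orientation']).as_matrix()
    d=M.T@(np.array(tgt)-s['tool_pos'])*1000
    y=M[:,1]; cur=np.degrees(np.arctan2(y[1],y[0])); dy=(yaw_deg-cur+180)%360-180
    print('t',round(s['t'],2),'tcp',s['tool_pos'].round(4),'yaw',cur.round(2),'tilt',M[:,0].round(3),'shift mm',d.round(1),'turn',round(-np.radians(dy),3),'F',s['force'].round(1),'q',s['joint_pos'].round(2),'w',round(s['grip_width']*88.1,1))
E
python3 -m jog '[[[0,-17,36],0],[[0,-17,36],0],[[0,-17,36],0],[[0,-17,36],0],[[0,-17,36],0],[[0,-17,36],0],[[0,-17,36],0],[[0,-17,36],0]]' 
python3 -c "
from h import *
plan([0.4895,0.386,0.25],100)"
```

```text
t: 1.77
tool_pos: [0.414, 0.4493, 0.253]
orientation: [0.197, 1.561, -0.196]
force: [0.6, 0.6, -0.1]
grip_width: 1.001
t 1.77 tcp [0.414  0.4493 0.253 ] yaw 75.64 tilt [ 0.  0. -1.] shift mm [  3.  -42.6  88.8] turn -0.425 F [ 0.6  0.6 -0.1] q [ 0.79  0.14  1.75 -0.    1.25 -0.53] w 88.2
```

```bash

python3 -m jog '[[[0,-15,30],0],[[0,-15,30],0],[[0,-13,29],0],[[0,0,0],-0.106],[[0,0,0],-0.106],[[0,0,0],-0.106],[[0,0,0],-0.106],[[0,0,0],0]]' 
python3 -c "
from h import *
plan([0.4895,0.386,0.25],100)
p=cap('wrist','w1.png')
for q in ['fixture','jamb_axis','keeper','bolt_knob']:
        for r in robot.landmark_of(q,p)[:2]: print(q,round(r['confidence'],2),w(p,r['point']).round(4),proj(p,w(p,r['point'])).round(0))
plan([0.4895,0.386,0.25],100)
print(np.array(p['cam_to_world']).round(3),p['vfov'])
"
```

```text
t: 2.43
tool_pos: [0.4885, 0.3867, 0.2527]
orientation: [-0.138, 1.566, 0.138]
force: [-0.1, 0.1, 0.0]
grip_width: 0.999
t 2.43 tcp [0.4885 0.3867 0.2527] yaw 100.05 tilt [ 0. -0. -1.] shift mm [ 2.7 -0.8  0.9] turn 0.001 F [-0.1  0.1  0. ] q [ 0.63  0.17  1.72 -0.    1.25 -1.12] w 88.0
fixture 0.82 [0.4943 0.2385 0.0007] [[143. 151.]]
fixture 0.35 [0.5041 0.3098 0.0739] [[183. 180.]]
jamb_axis 0.98 [0.4946 0.2373 0.0582] [[124. 158.]]
keeper 0.87 [0.5068 0.3094 0.0732] [[183. 182.]]
bolt_knob 0.8 [0.4906 0.3844 0.1065] [[253. 187.]]
t 2.68 tcp [0.4882 0.387  0.2527] yaw 99.84 tilt [ 0.  0. -1.] shift mm [ 2.7 -1.2  1.1] turn -0.003 F [-0.4  0.4  0.4] q [ 0.63  0.17  1.72 -0.    1.25 -1.11] w 88.0
[[-0.175  0.945  0.277  0.418]
 [ 0.985  0.168  0.049  0.374]
 [-0.     0.282 -0.959  0.384]
 [ 0.     0.     0.     1.   ]] 66.13061960607097
```

View pics/w1.png

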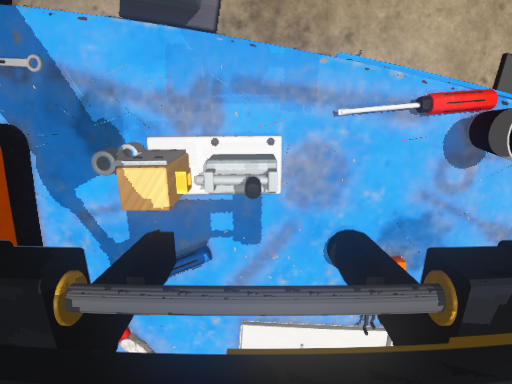

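```bash
python3 - <<'E'
import cv2
i=cv2.imread('pics/w1.png'); a=cv2.resize(i[120:225,80:295],None,fx=3.7,fy=3.7,interpolation=cv2.INTER_CUBIC); cv2.imwrite('pics/w1z.png',a)
E
```

```text
(no output)
```

View pics/w1z.png

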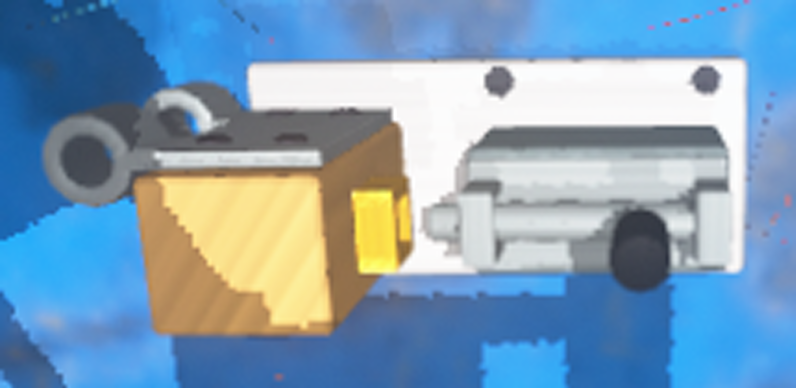

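```bash
cat >> h.py <<'E'
from scipy.optimize import least_squares
def fitfix(p,P,U,x0,zfree=False):
    P=np.array(P,float)/1000;U=np.array(U,float)
    def f(v):
        c,s=np.cos(v[2]),np.sin(v[2]); X=P@np.array([[c,-s,0],[s,c,0],[0,0,1]]).T+[v[0],v[1],v[3] if zfree else 0]
        return (proj(p,X)-U).ravel()
    r=least_squares(f,x0+([0] if zfree else []),loss='soft_l1'); print('fit',r.x.round(4),'deg',np.degrees(r.x[2]).round(2)); print(r.fun.reshape(-1,2).round(1).tolist()); return r.x
E
python3 - <<'E'
from h import *
p=cap('wrist')
Z=np.array([[248,62],[746,60],[742,272],[135,178],[332,333],[155,335],[85,160]])/3.7+[79.6,119.6]
P=[[-18,12,12],[-18,184,12],[59,184,12],[2.5,16,112],[46.5,66,112],[46.5,16,112],[0,0,102]]
v=fitfix(p,P,Z,[.493,.236,.18]); v=fitfix(p,P,Z,[.493,.236,.18],True)
k=onz(p,np.array([[640/3.7+79.6,258/3.7+119.6]]),.12)[0];print(k)
plan([k[0],k[1],.106],90+np.degrees(v[2]))
E
```

```text
fit [0.4921 0.2353 0.1758] deg 10.07
[[-1.2, -0.5], [1.2, -1.1], [1.1, 1.0], [-1.6, -0.6], [0.6, 1.1], [-1.0, 0.6], [0.5, -0.0]]
fit [ 0.4933  0.2343  0.1759 -0.0047] deg 10.08
[[-0.8, -0.0], [-0.2, -0.6], [-0.2, 0.7], [-0.6, -0.6], [0.7, 0.5], [-0.2, -0.0], [1.7, 0.1]]
[0.48883549 0.3845527  0.12      ]
t 2.73 tcp [0.4882 0.387  0.2527] yaw 99.86 tilt [ 0.  0. -1.] shift mm [146.7  -2.5   0.2] turn -0.004 F [ 0.4  0.5 -0.2] q [ 0.63  0.17  1.72 -0.    1.25 -1.11] w 88.2
```

```bash

python3 -m jog '[[[37,-1,0],0],[[37,-1,0],0],[[37,-0.5,0],0],[[35,0,0],0],[[0,0,0],0],[[0,0,0],0],[[0,0,0],0],[[0,0,0],0]]' 12 15
python3 -c "
from h import *
p=cap('wrist','w2.png')
plan([0.4895,0.386,0.106],100)"
```

```text
t: 3.4
tool_pos: [0.4907, 0.386, 0.1101]
orientation: [-0.134, 1.562, 0.138]
force: [0.4, 0.5, -0.0]
grip_width: 0.421
t 3.45 tcp [0.4907 0.386  0.1102] yaw 99.92 tilt [ 0.005  0.003 -1.   ] shift mm [ 4.2  0.2 -1.2] turn -0.001 F [ 0.5  0.4 -0.5] q [ 0.63  0.29  1.85  0.    1.   -1.12] w 33.1
```

View pics/w2.png

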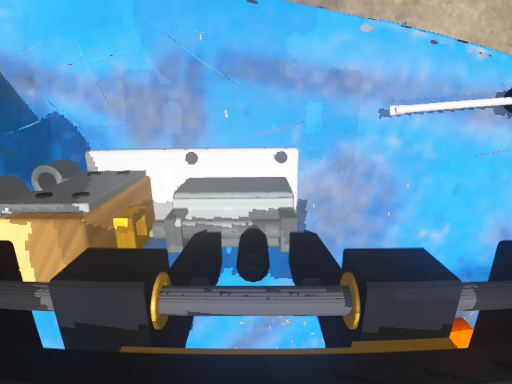

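```bash

python3 -m jog '[[[0,0,0],0],[[0,0,0],0],[[0,0,0],0],[[0,0,0],0],[[0,0,0],0]]' 12 15
python3 -c "
from h import *
plan([0.4895,0.386,0.106],100)"
```

```text
t: 3.87
tool_pos: [0.4896, 0.385, 0.1084]
orientation: [-0.135, 1.564, 0.137]
force: [-0.9, 0.1, 6.7]
grip_width: 0.173
t 3.87 tcp [0.4896 0.385  0.1084] yaw 99.93 tilt [ 0.002  0.001 -1.   ] shift mm [2.4 1.  0.1] turn -0.001 F [-0.9  0.1  6.7] q [ 0.63  0.29  1.85 -0.    1.   -1.12] w 15.3
```

```bash

python3 -m jog '[[[0,-5,0],0],[[0,-7,0],0],[[0,-7,0],0],[[0,-7,0],0],[[0,-6,0],0],[[0,-4,0],0],[[0,0,0],0],[[0,0,0],0]]'
python3 -c "
from h import *
plan([0.4895,0.386,0.106],100)"
```

```text
t: 4.53
tool_pos: [0.4962, 0.3493, 0.1084]
orientation: [-0.135, 1.564, 0.137]
force: [1.1, -0.5, 6.7]
grip_width: 0.175
t 4.53 tcp [0.4962 0.3493 0.1084] yaw 99.91 tilt [ 0.003  0.001 -1.   ] shift mm [ 2.4 37.3 -0.2] turn -0.002 F [ 1.1 -0.5  6.7] q [ 0.57  0.26  1.89 -0.    0.99 -1.17] w 15.5
```

```bash

python3 -m jog '[[[0,-2,0],0],[[0,-2,0],0],[[0,-1.5,0],0],[[0,-1,0],0],[[0,0,0],0],[[0,0,0],0]]'
python3 -c "
from h import *
p=cap('wrist','w3.png')
plan([0.4895,0.386,0.106],100)"
```

```text
t: 5.03
tool_pos: [0.4966, 0.3469, 0.1084]
orientation: [-0.129, 1.563, 0.141]
force: [-2.4, 12.3, 1.3]
grip_width: 0.176
t 5.08 tcp [0.4966 0.3469 0.1084] yaw 99.86 tilt [ 0.003  0.008 -1.   ] shift mm [ 2.7 39.7 -0.3] turn -0.002 F [-2.3 12.7  3.1] q [ 0.57  0.26  1.89  0.01  0.98 -1.18] w 15.3
```

View pics/w3.png

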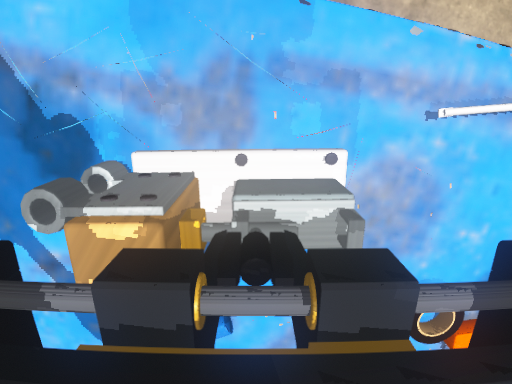

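```bash

python3 -m jog '[[[0,3,0],0],[[0,0,0],0],[[0,0,0],0],[[0,0,0],0],[[-15,0,0],0],[[-30,0,0],0],[[-40,0,0],0],[[-40,0,0],0]]' 34
python3 -m jog '[[[-30,-10,0],0],[[0,-30,0],0],[[0,-41,0],0],[[0,-41,0],0],[[0,-41,0],0],[[0,0,0],0]]' 88
python3 -c "
from h import *
p=cap('wrist','w4.png')
plan([0.4405,-0.215,0.25],85)"
```

```text
t: 5.75
tool_pos: [0.4945, 0.3442, 0.2311]
orientation: [-0.138, 1.57, 0.134]
force: [1.5, 0.4, 1.1]
grip_width: 0.384
t: 6.25
tool_pos: [0.5243, 0.1784, 0.2615]
orientation: [-0.135, 1.567, 0.129]
force: [0.6, 0.4, 0.3]
grip_width: 0.816
t 6.3 tcp [0.5239 0.1811 0.2614] yaw 99.59 tilt [-0.    -0.001 -1.   ] shift mm [  12.  -376.7 -148.3] turn 0.255 F [-0.1 -0.1  0.7] q [ 0.29  0.03  1.85 -0.    1.26 -1.45] w 76.0
```

View pics/w4.png

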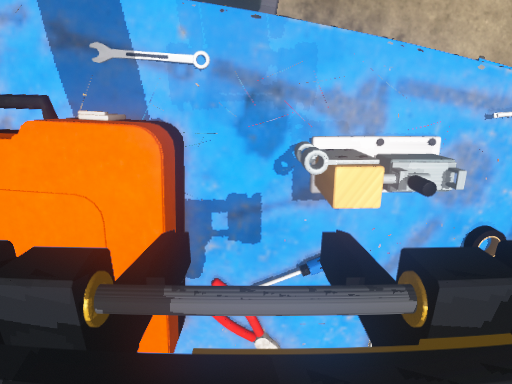

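```bash
python3 - <<'E'
import cv2
i=cv2.imread('pics/w4.png'); a=cv2.resize(i[125:220,280:475],None,fx=4,fy=4,interpolation=cv2.INTER_CUBIC); cv2.imwrite('pics/w4z.png',a)
E
```

```text
(no output)
```

View pics/w4z.png

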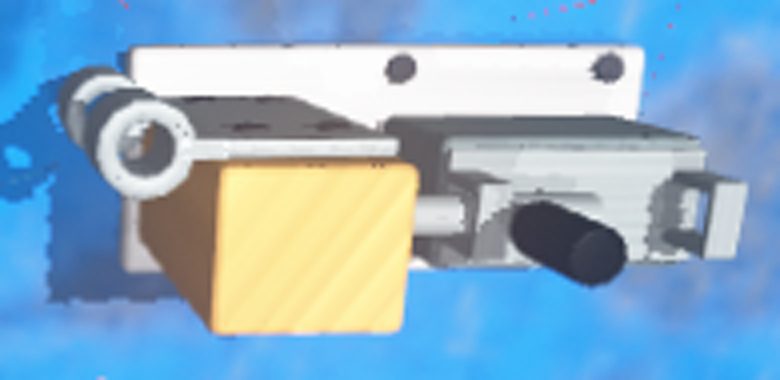

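```bash
python3 - <<'E'
from h import *
p=cap('wrist')
Z=np.array([[131,48],[641,47],[125,270],[221,165],[417,165],[402,332],[214,333],[144,151]])/4+[279.6,124.6]
P=[[-18,12,12],[-18,184,12],[59,12,12],[2.5,16,112],[2.5,66,112],[46.5,66,112],[46.5,16,112],[0,0,102]]
v=fitfix(p,P,Z,[.493,.236,.18]); v=fitfix(p,P,Z,[.493,.236,.18],True)
print(onz(p,Z[-1:],.102))
for q in ['fixture','jamb_axis','keeper','bolt_knob']:
        for r in robot.landmark_of(q,p)[:1]: print(q,round(r['confidence'],2),w(p,r['point']).round(4))
plan([0.4405,-0.215,0.25],85)
E
```

```text
fit [0.4929 0.2373 0.1799] deg 10.31
[[-0.2, -1.0], [1.8, -0.7], [-1.0, 1.4], [-0.4, 0.1], [1.0, -0.2], [0.1, 0.6], [-1.4, 1.0], [0.5, -0.6]]
fit [ 0.4941  0.2399  0.1832 -0.0073] deg 10.5
[[0.4, -0.2], [0.1, -0.4], [-0.2, 1.1], [-0.1, 0.3], [0.1, -0.2], [-0.5, -0.3], [-0.8, 0.2], [1.3, -0.2]]
[[0.49357951 0.23695089 0.102     ]]
fixture 0.92 [0.4961 0.2344 0.0017]
jamb_axis 0.56 [0.4967 0.2381 0.0585]
keeper 0.8 [0.5038 0.3111 0.0743]
bolt_knob 0.63 [0.4985 0.3495 0.1065]
t 6.55 tcp [0.5233 0.186  0.2615] yaw 100.0 tilt [-0.  0. -1.] shift mm [  11.4 -380.5 -151.2] turn 0.262 F [0.9 0.3 1.3] q [ 0.3   0.03  1.85  0.    1.26 -1.45] w 87.9
```

```bash

python3 -m jog '[[[0,-37,-15],0],[[0,-38,-15],0],[[0,-38,-15],0],[[0,-38,-15],0],[[0,-38,-15],0],[[0,-38,-15],0],[[0,-38,-15],0],[[0,-38,-15],0]]' 88
python3 -m jog '[[[0,-38,-15],0],[[0,-38,-15],0],[[0,0,0],0.125],[[0,0,0],0.125],[[0,0,0],0],[[0,0,0],0],[[0,0,0],0]]' 88
cat >> h.py <<'E'
import pickle
def save(p,n): pickle.dump(p,open('pics/'+n+'.pkl','wb'))
def load(n): return pickle.load(open('pics/'+n+'.pkl','rb'))
E
python3 -c "
from h import *
p=cap('wrist','w5.png');save(p,'w5')
for q in ['stile','leaf_axis','hinge_pin']:
        for r in robot.landmark_of(q,p)[:1]: print(q,round(r['confidence'],2),w(p,r['point']).round(4))
plan([0.4405,-0.215,0.25],85)"
```

```text
t: 7.22
tool_pos: [0.4575, -0.1346, 0.2619]
orientation: [-0.138, 1.566, 0.138]
force: [1.8, -1.0, 0.1]
grip_width: 0.996
t: 7.8
tool_pos: [0.4417, -0.2133, 0.2616]
orientation: [0.056, 1.57, -0.056]
force: [-0.9, -0.5, 0.0]
grip_width: 0.993
stile 0.92 [ 0.4406 -0.2193  0.0039]
hinge_pin 0.74 [ 0.4181 -0.3739 -0.0033]
t 8.0 tcp [ 0.4415 -0.2135  0.2617] yaw 85.75 tilt [ 0. -0. -1.] shift mm [11.7 -1.6 -0.9] turn 0.013 F [-0.1  0.6  0. ] q [-0.5  -0.1   1.98 -0.    1.26 -2.  ] w 87.6
```

View pics/w5.png

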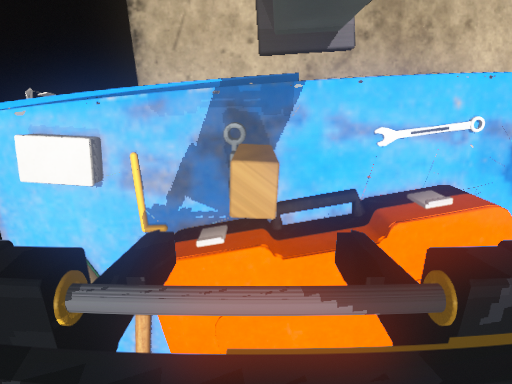

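```bash
python3 - <<'E'
import cv2
i=cv2.imread('pics/w5.png'); a=cv2.resize(i[110:230,205:305],None,fx=5,fy=5,interpolation=cv2.INTER_CUBIC); cv2.imwrite('pics/w5z.png',a)
E
```

```text
(no output)
```

View pics/w5z.png

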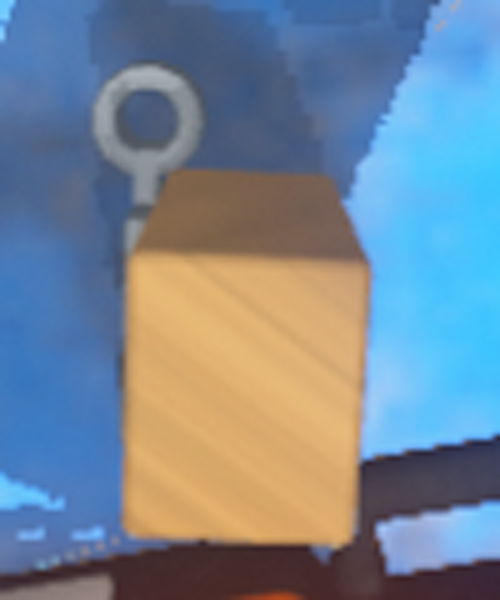

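```bash
python3 - <<'E'
from h import *
p=load('w5')
Z=np.array([[128,255],[370,262],[355,545],[125,537],[335,175],[148,117]])/5+[204.6,109.6]
P=[[-22,27.5,135],[22,27.5,135],[22,-27.5,135],[-22,-27.5,135],[22,27.5,0],[-24.5,43.5,55]]
v=fitfix(p,P,Z,[.44,-.215,1.48]); u=fitfix(p,P,Z,[.44,-.215,1.48],True)
print(onz(p,Z[-1:],.055))
plan([v[0],v[1],.112],np.degrees(v[2]))
E
```

```text
fit [ 0.4411 -0.2145  1.4561] deg 83.43
[[-0.2, -1.2], [1.2, -0.5], [0.3, 1.1], [-0.7, 0.8], [-0.1, -0.6], [-0.3, 0.6]]
fit [ 0.4425 -0.2147  1.4603 -0.0059] deg 83.67
[[0.2, -0.7], [0.4, -0.2], [-0.1, 0.1], [-0.1, 0.1], [-0.5, -0.1], [-0.2, 1.5]]
[[ 0.39449476 -0.23346275  0.055     ]]
t 8.0 tcp [ 0.4415 -0.2135  0.2617] yaw 85.75 tilt [ 0. -0. -1.] shift mm [149.7  -1.   -0.3] turn 0.041 F [-0.1  0.6  0. ] q [-0.5  -0.1   1.98 -0.    1.26 -2.  ] w 87.6
```

```bash

python3 -m jog '[[[0,-1,0],0.041],[[37,0,0],0],[[38,0,0],0],[[38,0,0],0],[[37,0,0],0],[[0,0,0],0],[[0,0,0],0],[[0,0,0],0]]' 88 35
python3 -m jog '[[[0,0,0],0],[[0,0,0],0],[[0,0,0],0],[[0,0,0],0],[[0,0,0],0],[[0,0,0],0],[[0,0,0],0],[[0,0,0],0]]' 30 35
python3 -c "
from h import *
p=cap('wrist','w6.png');save(p,'w6')
plan([0.4405,-0.215,0.25],85)"
```

```text
t: 8.67
tool_pos: [0.4423, -0.2156, 0.1135]
orientation: [0.091, 1.567, -0.093]
force: [0.0, 0.1, 1.1]
grip_width: 0.997
t: 9.33
tool_pos: [0.4412, -0.2151, 0.1119]
orientation: [0.093, 1.569, -0.092]
force: [-0.3, 1.0, 2.6]
grip_width: 0.498
t 9.38 tcp [ 0.4412 -0.2152  0.1119] yaw 83.24 tilt [ 0.  0. -1.] shift mm [-1.381e+02  1.000e-01 -7.000e-01] turn -0.031 F [0.3 1.7 2.8] q [-0.5   0.05  2.13  0.    0.96 -1.96] w 43.7
```

View pics/w6.png

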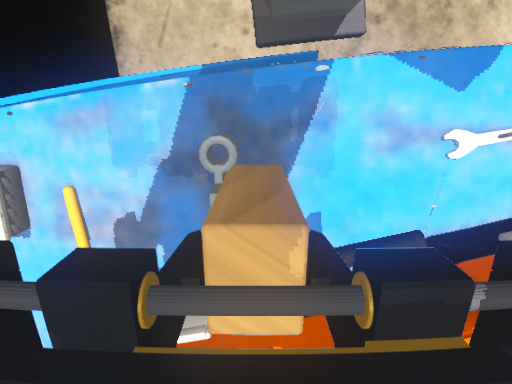

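```bash
python3 - <<'E'
from h import *
p=load('w6')
i=cv2.imread('pics/w6.png'); a=cv2.resize(i[120:350,180:330],None,fx=3.4,fy=3.4,interpolation=cv2.INTER_CUBIC); a=a[:780]; cv2.imwrite('pics/w6z.png',a[:590])
b=cv2.resize(i[125:190,190:250],None,fx=9,fy=9,interpolation=cv2.INTER_CUBIC);cv2.imwrite('pics/w6k.png',b)
E
```

```text
(no output)
```

View pics/w6z.png

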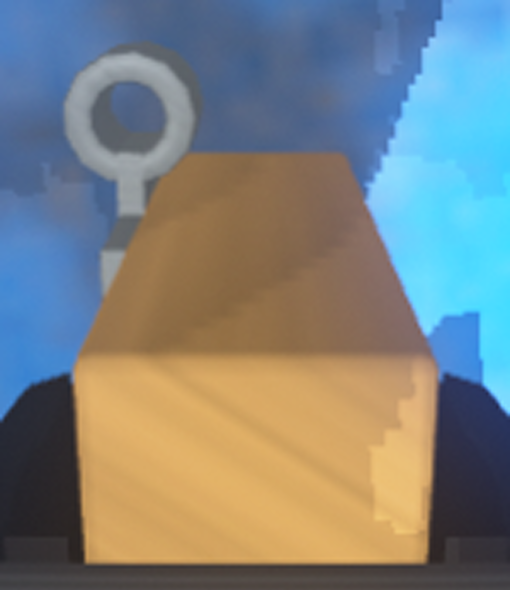

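View pics/w6k.png

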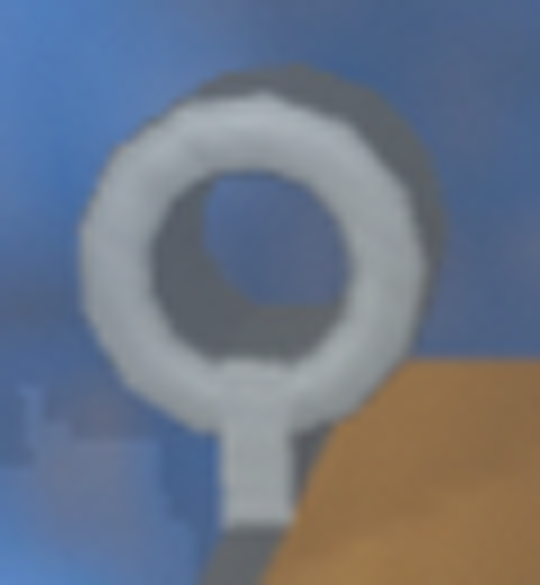

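```bash
python3 - <<'E'
from h import *
p=load('w6')
Z=np.array([[78,355],[436,357],[345,153],[190,153]])/3.4+[179.65,119.65]
Z=np.r_[Z,[[217.7,154.2]]]
P=[[-22,27.5,135],[22,27.5,135],[22,27.5,0],[-22,27.5,0],[-24.5,43.5,55]]
v=fitfix(p,P,Z,[.44,-.215,1.48]); u=fitfix(p,P,Z,[.44,-.215,1.48],True)
k=onz(p,Z[-1:],.055)[0]
s=robot.observe();M=R.from_rotvec(s['orientation']).as_matrix()
print(k,'knuckle in tool mm',M.T@(k-s['tool_pos'])*1000)
for x in (v,u): print('stile ctr in tool',M.T@(np.array([x[0],x[1],0])-s['tool_pos'])*1000)
E
```

```text
fit [ 0.4411 -0.2147  1.4481] deg 82.97
[[-1.7, 0.5], [4.1, 0.4], [0.9, -0.9], [-6.2, -1.1], [0.1, -0.0]]
fit [ 0.4428 -0.2154  1.445  -0.0053] deg 82.8
[[-0.2, -0.4], [0.5, -0.2], [-0.2, 0.2], [-6.1, -0.2], [0.6, 1.4]]
[ 0.39489439 -0.23377777  0.055     ] knuckle in tool mm [ 56.86020416 -23.9464598  -43.7602269 ]
stile ctr in tool [111.86578755   0.38967222  -0.15275326]
stile ctr in tool [ 1.11865767e+02 -9.71040161e-02  1.65866465e+00]
```

```bash

python3 -m jog '[[[-8,0,0],0],[[-16,0,0],0],[[-24,0,0],0],[[-28,0,0],0],[[-28,0,0],0],[[-28,0,0],0],[[-28,0,0],0],[[-20,0,0],0]]' 30 35
python3 -c "
from h import *
p=cap('wrist','w7.png');save(p,'w7')
plan([0.5354,0.137,0.30],10.2)"
```

```text
t: 10.05
tool_pos: [0.441, -0.2152, 0.2939]
orientation: [0.092, 1.568, -0.093]
force: [1.9, -1.2, -4.7]
grip_width: 0.496
t 10.1 tcp [ 0.4428 -0.2162  0.298 ] yaw 83.25 tilt [ 0.006 -0.004 -1.   ] shift mm [ -2.8 361.6  50.5] turn 1.275 F [ 1.6 -0.2 -0.7] q [-0.5  -0.12  1.93 -0.    1.32 -1.96] w 43.8
```

View pics/w7.png

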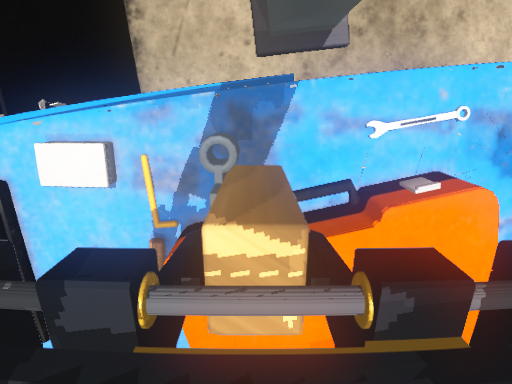

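```bash

python3 -m jog '[[[0,10,2],0],[[0,25,4],0],[[0,34,5],0],[[0,35,5],0],[[0,35,5],0],[[0,35,5],0],[[0,35,5],0],[[0,35,5],0]]' 30 35
python3 -m jog '[[[0,35,5],0],[[0,35,5],0],[[0,30,3],0],[[0,17,2],0],[[0,0,0],0.06],[[0,0,0],0.11],[[0,0,0],0.11],[[0,0,0],0.11]]' 30 35
python3 -m jog '[[[0,0,0],0.11],[[0,0,0],0.11],[[0,0,0],0.11],[[0,0,0],0.11],[[0,0,0],0.11],[[0,0,0],0.11],[[0,0,0],0.11],[[0,0,0],0.1]]' 30 35
python3 -c "
from h import *
plan([0.5354,0.137,0.30],10.2)"
```

```text
t: 10.77
tool_pos: [0.5038, 0.0253, 0.2883]
orientation: [0.093, 1.574, -0.093]
force: [1.2, -0.9, -4.2]
grip_width: 0.494
t: 11.43
tool_pos: [0.5321, 0.1381, 0.2879]
orientation: [0.4, 1.539, -0.404]
force: [-0.2, 0.3, -4.2]
grip_width: 0.495
t: 12.1
tool_pos: [0.5322, 0.1377, 0.288]
orientation: [1.067, 1.296, -1.074]
force: [-0.3, 0.3, -3.9]
grip_width: 0.493
t 12.1 tcp [0.5322 0.1377 0.288 ] yaw 10.76 tilt [-0.006 -0.001 -1.   ] shift mm [-12.    3.    1.3] turn 0.01 F [-0.3  0.3 -3.9] q [0.21 0.01 1.83 0.   1.31 0.02] w 43.4
```

```bash

python3 -m jog '[[[0,3,1],0.01],[[0,0,0],0],[[0,0,0],0]]' 30 35
python3 -c "
from h import *
p=cap('wrist','w8.png');save(p,'w8')
plan([0.5354,0.137,0.130],10.2)
i=cv2.imread('pics/w8.png');cv2.imwrite('pics/w8z.png',cv2.resize(i[60:260,140:400],None,fx=3,fy=3,interpolation=cv2.INTER_CUBIC))
"
```

```text
t: 12.35
tool_pos: [0.5365, 0.1371, 0.2899]
orientation: [1.07, 1.293, -1.074]
force: [1.0, 0.6, -4.9]
grip_width: 0.496
t 12.4 tcp [0.5367 0.137  0.2903] yaw 10.6 tilt [-0.002 -0.    -1.   ] shift mm [160.3  -0.9  -0.2] turn 0.007 F [-0.2 -0.6 -4.1] q [0.2  0.01 1.82 0.   1.31 0.02] w 43.8
```

View pics/w8z.png

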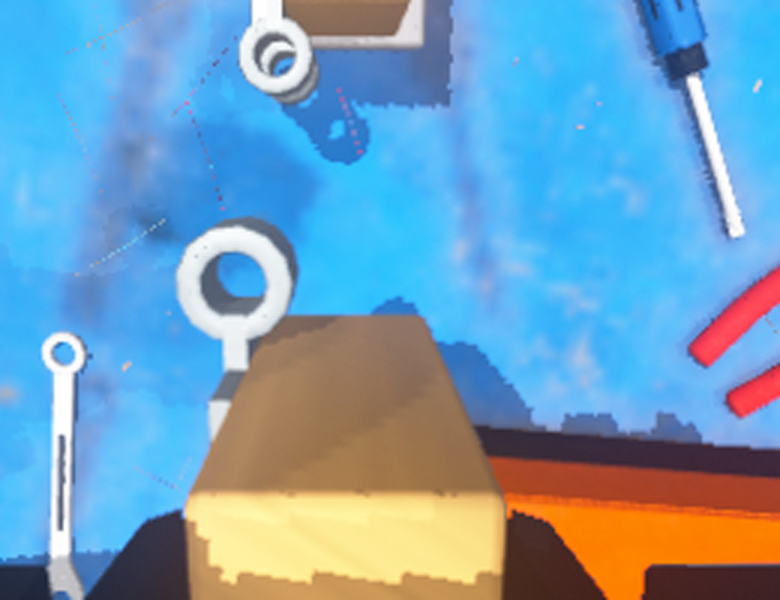

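```bash

python3 -m jog '[[[15,-1,0],0.007],[[32,0,0],0],[[36,0,0],0],[[36,0,0],0],[[28,0,0],0],[[13,0,0],0],[[0,0,0],0],[[0,0,0],0]]' 30 35
python3 -c "
from h import *
p=cap('wrist','w9.png');save(p,'w9')
plan([0.5248,0.196,0.130],10.2)
i=cv2.imread('pics/w9.png');cv2.imwrite('pics/w9z.png',cv2.resize(i[0:220,140:400],None,fx=2.7,fy=2.7,interpolation=cv2.INTER_CUBIC))
"
```

```text
t: 13.07
tool_pos: [0.5364, 0.1367, 0.1317]
orientation: [1.078, 1.288, -1.079]
force: [0.1, -0.6, -3.3]
grip_width: 0.496
t 13.12 tcp [0.5377 0.137  0.1333] yaw 10.11 tilt [ 0.002  0.001 -1.   ] shift mm [  3.3  -2.3 -60.3] turn -0.002 F [ 0.3  0.6 -3.5] q [0.2  0.14 1.98 0.   1.01 0.03] w 43.5
```

View pics/w9z.png

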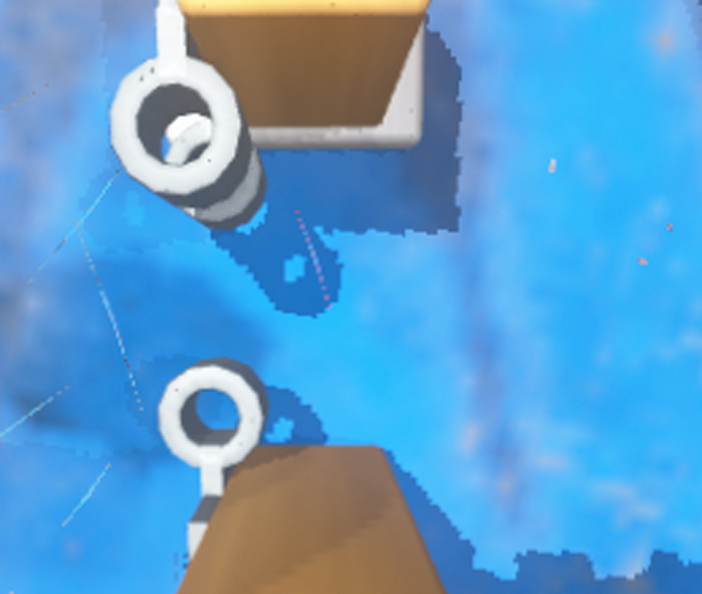

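```bash
cat > m.py <<'E'
from h import *
def rel(name,jz,lz,ju,lu):
    p=load(name)
    j=onz(p,[ju],jz)[0]; l=onz(p,[lu],lz)[0]
    print('jamb',j.round(4),'leaf',l.round(4)); d=(j-l)[:2]*1000
    s=robot.observe();M=R.from_rotvec(s['orientation']).as_matrix()
    t=M.T@np.r_[d,0]; print('shift tool y,z',t[1:].round(1))
E
python3 - <<'E'
from m import *
rel('w9',.102,.0755,[204.9,46.0],[218.0,154.1])
# lower knuckle top face visible? check verticality: predicted radius
p=load('w9')
for j in ([.4932,.2346],[.4945,.2355]):
  for z in (.102,.018): print(z,proj(p,[j[0],j[1],z]))
plan([0.5248,0.196,0.130],10.2)
E
```

```text
jamb [0.4939 0.2343 0.102 ] leaf [0.5059 0.1765 0.0755]
shift tool y,z [ -1.7 -59. ]
0.102 [[203.6190028   45.08131908]]
0.018 [[221.6560783   67.56280127]]
0.102 [[206.40976344  43.66181036]]
0.018 [[223.47884668  66.66123205]]
t 13.12 tcp [0.5377 0.137  0.1333] yaw 10.11 tilt [ 0.002  0.001 -1.   ] shift mm [  3.3  -2.3 -60.3] turn -0.002 F [ 0.3  0.6 -3.5] q [0.2  0.14 1.98 0.   1.01 0.03] w 43.5
```

```bash

python3 -m jog '[[[0,0,0],0],[[0,0,0],0],[[0,0,0],0]]'
python3 -m jog '[[[0,0,0],0],[[0,0,0],0]]'
python3 -c "
from h import *
p=cap('scene','s9.png')
plan([0.5248,0.196,0.130],10.2)
p=cap('scene')
plan([0.5248,0.196,0.130],10.2)
i=cv2.imread('pics/s9.png');cv2.imwrite('pics/s9z.png',cv2.resize(i[150:260,150:280],None,fx=5,fy=5,interpolation=cv2.INTER_CUBIC))
"
```

```text
t: 13.37
tool_pos: [0.5378, 0.137, 0.1338]
orientation: [1.081, 1.285, -1.076]
force: [0.0, -0.9, -3.4]
grip_width: 0.499
t: 13.53
tool_pos: [0.5368, 0.1368, 0.1325]
orientation: [1.079, 1.286, -1.078]
force: [-0.5, 0.2, -4.1]
grip_width: 0.497
t 13.58 tcp [0.5366 0.1368 0.1322] yaw 10.09 tilt [ 0.001  0.    -1.   ] shift mm [  2.2  -1.2 -60.4] turn -0.002 F [-0.6 -0.2 -4.6] q [0.2  0.14 1.98 0.   1.01 0.03] w 43.8
t 13.63 tcp [0.5364 0.1367 0.132 ] yaw 10.08 tilt [ 0.  0. -1.] shift mm [  2.   -1.1 -60.4] turn -0.002 F [-0.8  0.6 -3.7] q [ 0.2   0.14  1.98 -0.    1.01  0.03] w 43.5
```

View pics/s9z.png

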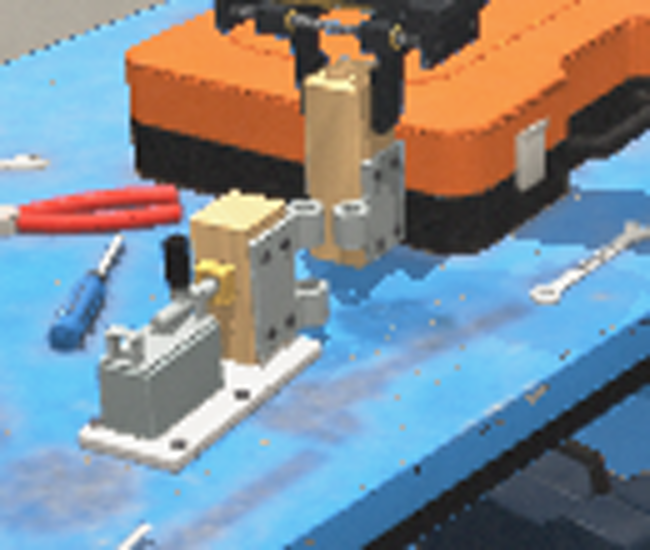

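```bash

python3 -m jog '[[[2,-0.5,-5],0],[[0,-0.5,-9],0],[[0,-0.3,-9],0],[[0,0,-5],0],[[0,0,0],0],[[0,0,0],0],[[0,0,0],0],[[0,0,0],0]]'
python3 -c "
from h import *
p=cap('wrist','w10.png');save(p,'w10')
plan([0.5248,0.196,0.130],10.2)
i=cv2.imread('pics/w10.png');cv2.imwrite('pics/w10z.png',cv2.resize(i[0:220,140:400],None,fx=2.7,fy=2.7,interpolation=cv2.INTER_CUBIC))
p=cap('scene','s10.png');save(p,'s10')
i=cv2.imread('pics/s10.png');cv2.imwrite('pics/s10z.png',cv2.resize(i[160:240,180:260],None,fx=7,fy=7,interpolation=cv2.INTER_CUBIC))
plan([0.5248,0.196,0.130],10.2)
"
```

```text
t: 14.3
tool_pos: [0.5302, 0.164, 0.1297]
orientation: [1.078, 1.287, -1.079]
force: [-0.1, -0.6, -5.0]
grip_width: 0.497
t 14.35 tcp [0.5302 0.1639 0.1297] yaw 10.08 tilt [ 0. -0. -1.] shift mm [ -0.3   0.3 -32.6] turn -0.002 F [ 0.1  1.2 -4.6] q [ 0.25  0.15  1.98 -0.    1.01  0.08] w 43.8
t 14.4 tcp [0.5302 0.1638 0.1297] yaw 10.07 tilt [ 0. -0. -1.] shift mm [ -0.3   0.3 -32.6] turn -0.002 F [-0.4 -0.4 -4. ] q [ 0.25  0.15  1.98 -0.    1.01  0.08] w 43.9
```

View pics/w10z.png

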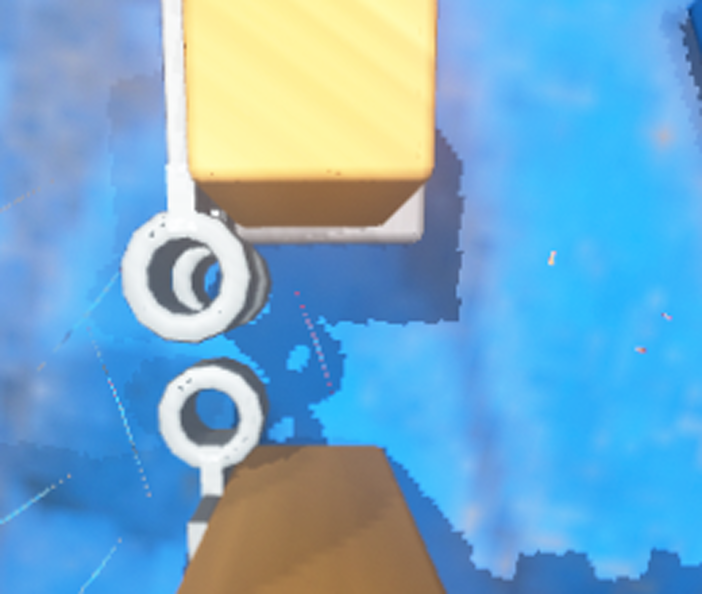

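View pics/s10z.png

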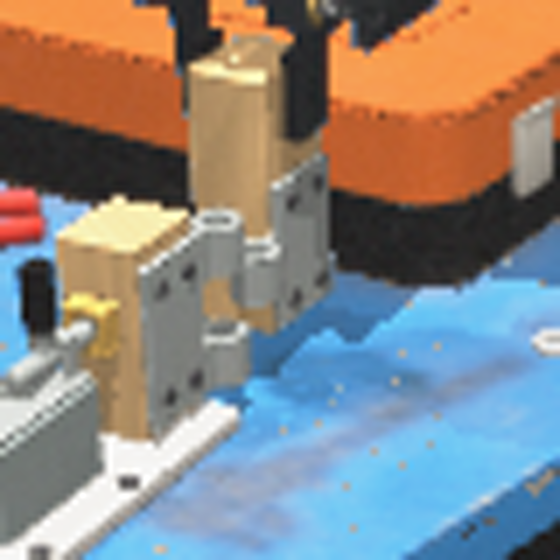

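```bash
python3 - <<'E'
from m import *
f=lambda a,b:[140+a/2.7-.3,b/2.7-.3]
rel('w10',.102,.073,f(186,276),f(211,417))
p=load('s10')
T=np.array(p['cam_to_world']);print(T[:3,3])
s=robot.observe();M=R.from_rotvec(s['orientation']).as_matrix()
E
```

```text
jamb [0.4939 0.2346 0.102 ] leaf [0.4997 0.2036 0.073 ]
shift tool y,z [ -0.3 -31.6]
[-0.46877653  1.23806241  0.72631984]
```

```bash

python3 -m jog '[[[0,0,-4],0],[[0,0,-6],0],[[0,0,-6],0],[[0,0,0],0],[[0,0,0],0]]'
python3 -m jog '[[[0,0,-5],0],[[0,0,-6],0],[[0,0,-3],0],[[0,0,-2],0],[[0,0,0],0],[[0,0,0],0],[[0,0,0],0],[[0,0,0],0]]'
python3 -c "
from h import *
p=cap('wrist','w11.png');save(p,'w11')
plan([0.5248,0.196,0.130],10.2)
i=cv2.imread('pics/w11.png');cv2.imwrite('pics/w11z.png',cv2.resize(i[80:220,170:320],None,fx=4,fy=4,interpolation=cv2.INTER_CUBIC))
p=cap('scene','s11.png');save(p,'s11')
i=cv2.imread('pics/s11.png');cv2.imwrite('pics/s11z.png',cv2.resize(i[160:240,180:260],None,fx=7,fy=7,interpolation=cv2.INTER_CUBIC))
plan([0.5248,0.196,0.130],10.2)
"
```

```text
t: 14.82
tool_pos: [0.5273, 0.1803, 0.1297]
orientation: [1.078, 1.288, -1.078]
force: [-0.5, -0.5, -4.1]
grip_width: 0.493
t: 15.48
tool_pos: [0.5246, 0.1954, 0.1297]
orientation: [1.079, 1.287, -1.079]
force: [-0.3, -0.2, -5.2]
grip_width: 0.502
t 15.53 tcp [0.5246 0.1954 0.1297] yaw 10.07 tilt [-0. -0. -1.] shift mm [-0.3  0.3 -0.6] turn -0.002 F [ 0.8  0.6 -4. ] q [ 0.31  0.16  1.97 -0.    1.01  0.14] w 43.5
t 15.58 tcp [0.5246 0.1954 0.1298] yaw 10.07 tilt [ 0. -0. -1.] shift mm [-0.2  0.3 -0.5] turn -0.002 F [ 0.4  0.5 -4.2] q [ 0.31  0.16  1.97 -0.    1.01  0.14] w 43.8
```

View pics/w11z.png

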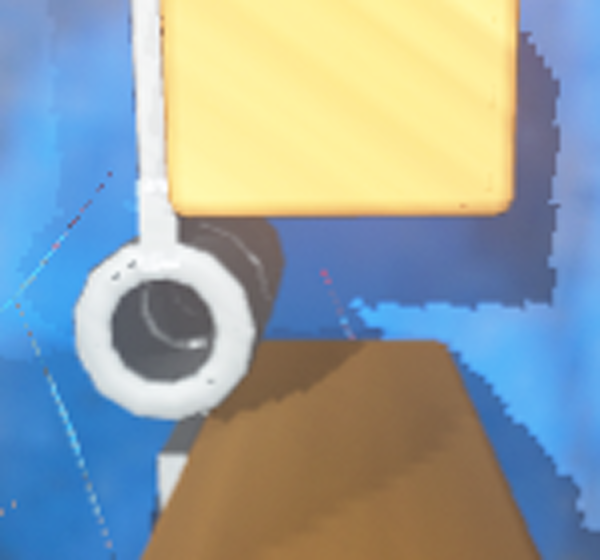

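View pics/s11z.png

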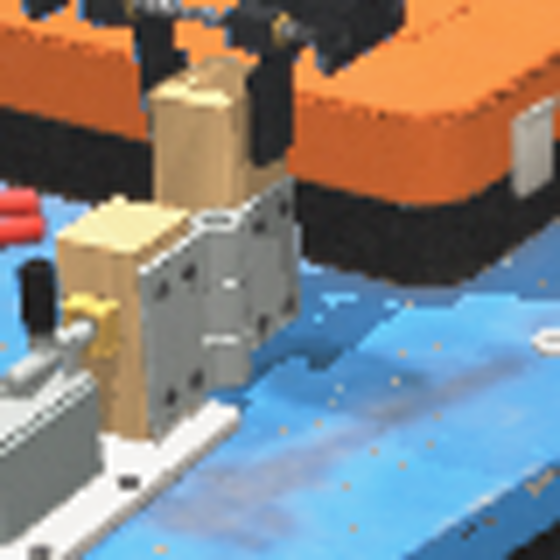

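```bash
python3 - <<'E'
from m import *
rel('w11',.102,.0728,[210.75,161.6],[218.0,154.1])
p=load('w11')
for q in ['jamb_axis','leaf_axis','bolt_knob','keeper']:
    pass
# sensitivity to camera height bias
for b in (-.004,.004):
    j=onz(p,[[210.75,161.6]],.102+b)[0];l=onz(p,[[218.0,154.1]],.0728+b)[0];print((j-l).round(4))
E
```

```text
jamb [0.4937 0.2352 0.102 ] leaf [0.4942 0.2351 0.0728]
shift tool y,z [-0.5 -0.2]
[-0.0006 -0.      0.0292]
[-0.0004  0.0002  0.0292]
```

```bash
python3 - <<'E'
from h import *
p=load('w11'); T=np.array(p['cam_to_world'])
s=robot.observe(); B=np.eye(4);B[:3,:3]=R.from_rotvec(s['orientation']).as_matrix();B[:3,3]=s['tool_pos']
H=np.linalg.inv(B)@T
def pose(pos,rv):
    A=np.eye(4);A[:3,:3]=R.from_rotvec(rv).as_matrix();A[:3,3]=pos; q=dict(p);q['cam_to_world']=A@H; return q
def knob(q,P,Z,k):
    v=fitfix(q,P,Z,[.493,.236,.18]); a=onz(q,[k],.12)[0]; d=a[:2]-v[:2]; c,sn=np.cos(v[2]),np.sin(v[2]); print('knob in fixture mm',(c*d[0]+sn*d[1])*1e3,(-sn*d[0]+c*d[1])*1e3)
q1=pose([0.4882,0.387,0.2527],[-0.138,1.566,0.138])
knob(q1,[[-18,12,12],[-18,184,12],[59,184,12],[2.5,16,112],[46.5,66,112],[46.5,16,112],[0,0,102]],np.array([[248,62],[746,60],[742,272],[135,178],[332,333],[155,335],[85,160]])/3.7+[79.6,119.6],np.array([640,260])/3.7+[79.6,119.6])
q4=pose([0.5243,0.1784,0.2615],[-0.135,1.567,0.129])
knob(q4,[[-18,12,12],[-18,184,12],[59,12,12],[2.5,16,112],[2.5,66,112],[46.5,66,112],[46.5,16,112],[0,0,102]],np.array([[131,48],[641,47],[125,270],[221,165],[417,165],[402,332],[214,333],[144,151]])/4+[279.6,124.6],np.array([600,257])/4+[279.6,124.6])
plan([0.5248,0.196,0.130],10.2)
E
```

```text
fit [0.4919 0.2364 0.18  ] deg 10.31
[[-1.3, -0.5], [1.2, -1.1], [1.1, 1.0], [-1.6, -0.7], [0.7, 1.1], [-1.1, 0.6], [0.5, -0.0]]
knob in fixture mm 23.44952880809155 147.31713234275054
fit [0.4925 0.235  0.1809] deg 10.36
[[-0.2, -1.0], [2.0, -0.7], [-0.9, 1.5], [-0.5, 0.1], [1.0, -0.3], [0.1, 0.6], [-1.4, 1.1], [0.5, -0.6]]
knob in fixture mm 24.33674732135987 110.35413887162862
t 15.58 tcp [0.5246 0.1954 0.1298] yaw 10.07 tilt [ 0. -0. -1.] shift mm [-0.2  0.3 -0.5] turn -0.002 F [ 0.4  0.5 -4.2] q [ 0.31  0.16  1.97 -0.    1.01  0.14] w 43.8
```

```bash
python3 -c "
from h import *
plan([0.5248,0.196,0.130],10.2)
print(robot.job_done())"
```

```text
t 15.58 tcp [0.5246 0.1954 0.1298] yaw 10.07 tilt [ 0. -0. -1.] shift mm [-0.2  0.3 -0.5] turn -0.002 F [ 0.4  0.5 -4.2] q [ 0.31  0.16  1.97 -0.    1.01  0.14] w 43.8
the job is handed in; nothing more can be done
None
```

I slid the bolt home and brought the stile's knuckle between the jamb's two knuckles. I handed the job in at 15.6 s with the gripper still holding the stile. No verdict is reported, so the figures below are my own last checks.

- **Bolt:** I gripped the knob and pushed until about 12.7 N built up at the stop, against roughly 2.5 N of friction. The tool travelled 38.7 mm. My estimate from two wrist pictures disagreed a little, at about 37 mm (±2 mm), against the 36 mm needed. I trusted the stop force, and the later pictures show the bolt in the keeper.
- **Hole axes:** the last wrist picture puts the axes about 0.5 mm apart horizontally. The stile's own ring was hidden under the jamb's by then, so I used its position in the grip from earlier pictures.
- **Height and tilt:** the knuckle is within about 0.3 mm of mid-gap, worked out from the tool height on the assumption that the stile did not slip. The tool is upright and its yaw is within about 0.3° of the fixture's.
- **Hold:** the gripper opening reads 43.8 mm on the 44 mm stile. The tool reads only about 4 N downwards, which is the stile's weight, and this did not change as the knuckle went in. So there is no sign of contact with the fixture.
- **Bystanders:** I kept clear of the pin, tape roll, screwdriver and spanner, but did not measure their positions again at the end.

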